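# Bring the lantern round to its mark on the revolving tray and switch it on

## Task

Bring the LED lantern round to its mark by turning the revolving tray it rides on, with light fingertip pressure on the tray, until the lantern stands centred behind the white tape strip; then press the red switch on its top all the way down and let go. Do not press hard, do not touch the lantern before it is at its mark, nor the jar and ashtray at all, let all three keep their places on the tray, and leave the other things on the almirah top undisturbed.

Things in the scene. Friction and masses are not known exactly. Their poses are not given: they have to be found in the camera images.
- stand: Dark round plinth of the tray, 230 mm across, fixed on the almirah top. Origin on the upright turning axis, on the almirah top; z up. A white tape strip 16 mm wide is stuck on the almirah top in front of the tray, along the stand's own -x axis from 175 to 270 mm out, pointing at the turning axis. The lantern is at its mark when its centre lies on that -x axis, about 70 mm from the origin.
- tray: Round revolving tray, 320 mm across, on a free but draggy bearing (0.5 N m); stays where left. Origin on the axis at its underside, 23 to 31 mm above the almirah top; z up. Its rim is a flat black rubber tyre, radius 121 to 160 mm, no lip: shut fingertips pressed on it (6 to 11 N) and led round the axis turn it by friction; a lighter press slips. The rubber yields 1 mm per 12 N.
- tray_deck (a point): Centre of the wooden deck's top face (240 mm across, 20.5 mm above the tray's underside), turning with the tray. The black tyre round it has been pushed on by hand: its top lies anywhere from level with the deck to 8 mm below it, the same all round, so find it by touch. On the deck, in this frame, lantern and jar stand at x -18 mm, y +68 and -68 mm (either way round), ashtray at x +70 mm, y 0.
- lantern: Tall cylindrical LED lantern, grey base and cap 84 mm across, cream light column, 185 mm to the top of its cap, 0.55 kg, standing loose on the tray. Origin at the centre of its underside, on the deck; z up.
- switch_top (a point): Centre of the top face of the lantern's red push switch, 29 mm across, 197 mm above the lantern's underside, in the middle of its top; it stands 9 mm proud of its collar.
- switch (a joint): Travel of the red switch in m: 0 released, 0.005 fully down (needs about 4 N); springs back.
- jar: Brown ceramic jar with clip-on lid, 78 mm across, 100 mm high, 0.45 kg, loose on the tray. Origin at the centre of its underside.
- ashtray: Glass ashtray, 90 mm across, 32 mm high, loose on the tray. Origin at the centre of its underside.
- torch: Sky-blue plastic torch lying on the almirah top, 170 mm long, 48 mm across its head. Origin under its middle; x towards its head. Bystander.
- clock: White alarm clock, 45 x 90 x 94 mm. Origin at the centre of its underside. Bystander.
- cells: Small open carton of spare cells, 75 x 95 x 30 mm. Origin at the centre of its underside. Bystander.
- unit: Small cream plastic unit with two sky-blue drawers one above the other, 170 x 190 x 150 mm, fixed, facing the robot's side. Origin at the centre of its underside. Bystander.
- unit_drawer0 (a joint): Opening of the upper drawer in m, 0 shut. Bystander.
- unit_drawer1 (a joint): Opening of the lower drawer in m, 0 shut. Bystander.
Not all that is in view belongs to the job. Leave any orange or yellow look-alike of the lantern alone.

How it is judged:
By the outcome, as a careful person would: the job done as asked, in the order asked, and still so for the second after the job is handed in, with the robot touching nothing.
It also fails if it takes over 72 s, if anything falls off the work surface, if the arm or the gripper's body presses on something with over 40 N, if the wrist force passes 120 N, or if a joint passes its speed limit or range.

## Robot

A 6-joint arm with a two-finger parallel gripper is mounted at the origin on the work surface. World frame = base frame: x ahead of the robot, y to its left, z up, the work surface at z = 0. Lengths are in m, angles in degrees, forces in N, time in s.
With the tool pointing down it reaches from about 0.325 to 0.775 m from the base axis. Payload 9.3 kg.
Tool frame: the origin (TCP) lies between the finger pads; the fingertips stand 22 mm ahead of it and the grasp point (between the pads) lies 3 mm ahead of it (manip.finger_overhang is the distance from the TCP to the fingertips, in m); x points along the fingers, y is the direction in which the jaws open and shut, and the axes are right-handed (so a half turn about x gives the same grasp; the last joint's range is limited). The gripper opens to 85 mm and grips with 20 to 120 N. Pads are 22 mm wide; open, the fingers measure 114 mm over their backs; the gripper's body (76 mm by 85 mm) begins 54 mm behind the grasp point. The pads swing forward as they close: fully open they stand 13 mm farther back than shut.
Start: joints at [-84.775, 14.817, 1.232, 76.415, 0, 81.257], TCP at [0.133, -0.534, 0.253] pointing down, gripper open.
Joint ranges: [-174.27, 174.27], [-52.1, 104.24], [-59.71, 78.15], [-110.17, 111.67], [-87.03, 83.33], [-180, 180]. Speed limits (degrees/s): [127.2, 127.2, 159.86, 180, 180, 180].

## Interface

Orientations are given as a 3x3 rotation matrix whose columns are the frame's x, y, z axes.
In Python, from workcell import manip gives the robot as it stands. Calls block until the motion is done:
- manip.movep(position, orientation): joint-space move of the TCP to a pose.
- manip.move_l(position, velocity=0.15, rotation=None): straight line of the TCP; rotation=None keeps the orientation; velocity is the mean speed in m/s.
- manip.goto_joints(angles): joint-space move.
- manip.command_gripper(opening): finger opening in m; the grip force is fixed at half the most; returns when the fingers have stopped.
- manip.pause(seconds).
- manip.inverse_kinematics(position, orientation): joint angles nearest the present ones, or None.
- manip.read_camera(name): name is "scene" or "top" or "wrist"; returns the picture (384x512x3 uint8, blue, green, red); there is no depth.
- manip.calibration(name): a dict with "vertical_fov" (degrees; the focal length in pixels is half the picture's height over the tangent of half this angle, whatever the lens; pixels are square), "cx", "cy" (the principal point, pixels), "pose" (4x4, takes a point from camera to world coordinates). Camera axes: x right, y up, looking along -z (the intrinsics and any distortion apply to the point x, -y, -z); pixel columns grow to the right and rows downward; lengths in m; the calibration is good to about 2 mm. A picture is of the moment at which its call begins: read the wrist's pose just before it. calibration takes no time and is no camera call; for the wrist camera it gives the pose at the moment of the call.
A pose or a line that the arm cannot do raises manip.MotionError and nothing moves.
- manip.finish_job(): hands the job in, once; it reports no verdict.
Readings, each from a call of its own:
- manip.current_time(): time.
- manip.current_q(): joint angles.
- manip.current_joint_velocities(): joint speeds.
- manip.current_effort(): joint torques, N m.
- manip.current_position(): TCP position.
- manip.current_tool_rot(): TCP orientation.
- manip.current_contact_force(): force on the tool from outside, world axes, zero at the start.
- manip.current_moment(): the same for the moment, N m.
- manip.current_opening(): finger opening in m.
Only numpy, scipy, OpenCV 4.12 (cv2) and the standard library are available. Lean on these libraries where they do the work, as an engineer would, in place of code of your own. Each camera call takes 0.05 s, during which the arm holds its last target.

## Working session

There is one attempt and no reset: what is moved stays moved. The work goes in short steps, each a Python script; the robot and the scene stay as the last script left them, time stands still between calls to the robot, and variables do not carry over. Pictures are saved under pics/ and viewed, and the job is handed in when it is done.

```bash
ls; mkdir -p pics; python3 - <<'E'
from workcell import manip
import cv2
for n in ["scene","top","wrist"]:
    c=manip.calibration(n); im=manip.read_camera(n)
    cv2.imwrite(f"pics/{n}0.png",im)
    print(n,{k:v for k,v in c.items()})
print(manip.current_time(),manip.finger_overhang)
E
```

```text
pics
scene {'vertical_fov': 46.68998945912008, 'cx': 256.4346507883727, 'cy': 185.62174511709566, 'pose': array([[-0.75065887, -0.51421615,  0.41484096,  0.9868447 ],
       [ 0.66065813, -0.57804467,  0.47895218,  0.72226769],
       [-0.00648834,  0.63359776,  0.77363543,  1.22293292],
       [ 0.        ,  0.        ,  0.        ,  1.        ]])}
top {'vertical_fov': 53.104789638333045, 'cx': 259.88976181352666, 'cy': 193.20163062512069, 'pose': array([[-0.00845629,  0.99489915, -0.10051949,  0.30290426],
       [-0.99996182, -0.00819219,  0.00303987,  0.08607199],
       [ 0.00220089,  0.10054136,  0.99493045,  1.47531361],
       [ 0.        ,  0.        ,  0.        ,  1.        ]])}
wrist {'vertical_fov': 61.952429567694786, 'cx': 251.86921921127512, 'cy': 190.28883382720957, 'pose': array([[ 0.24192776,  0.93444417,  0.2613141 ,  0.19845998],
       [-0.97029369,  0.2332818 ,  0.06410739, -0.51664343],
       [-0.00105504, -0.26906078,  0.96312262,  0.37400655],
       [ 0.        ,  0.        ,  0.        ,  1.        ]])}
0.15 0.022
```

View pics/scene0.png

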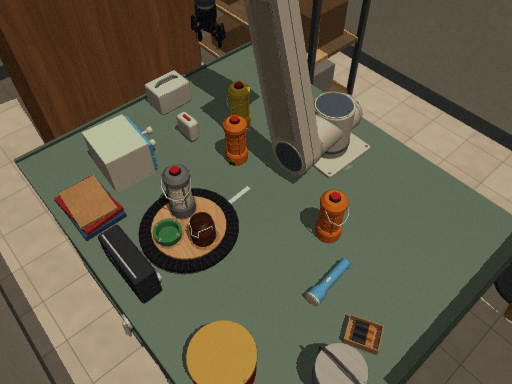

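View pics/top0.png

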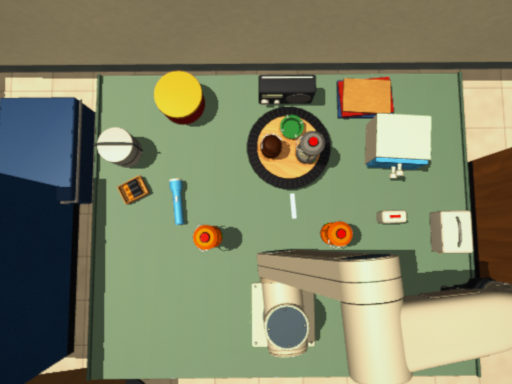

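View pics/wrist0.png

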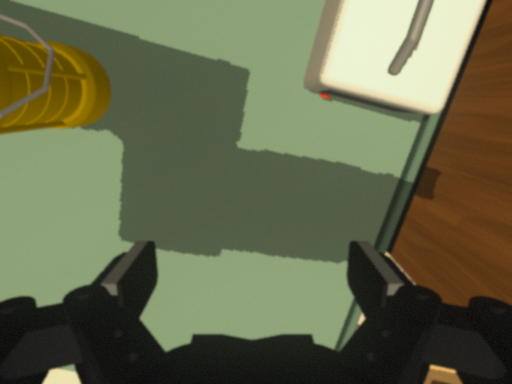

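The grey lantern with the red switch stands on the tray at top (313,142) and scene (176,172). The look-alikes are orange ones at top (207,237) and (338,233), plus a yellow one at scene (239,95), all off the tray. The tape is at top (293,206). Next I'll measure these and confirm in an enlarged crop.

```bash
cat > h.py <<'E'
import numpy as np, cv2
def cam(c,shape=(384,512)):
    f=shape[0]/2/np.tan(np.radians(c["vertical_fov"])/2); return f
def ray(c,u,v):
    f=cam(c); d=np.array([(u-c["cx"])/f,-(v-c["cy"])/f,-1.]); P=c["pose"]
    return P[:3,3],P[:3,:3]@d
def onz(c,u,v,z):
    o,d=ray(c,u,v); return o+d*(z-o[2])/d[2]
def proj(c,p):
    f=cam(c); q=np.linalg.inv(c["pose"])@np.append(p,1); return np.array([c["cx"]+f*q[0]/-q[2],c["cy"]+f*q[1]/q[2]])
def tri(c1,p1,c2,p2):
    (o1,d1),(o2,d2)=ray(c1,*p1),ray(c2,*p2)
    A=np.stack([d1,-d2],1); s=np.linalg.lstsq(A,o2-o1,rcond=None)[0]
    a,b=o1+s[0]*d1,o2+s[1]*d2; return (a+b)/2,np.linalg.norm(a-b)
def blob(m,near,r=40):
    n,l,s,c=cv2.connectedComponentsWithStats(m.astype(np.uint8))
    k=[i for i in range(1,n) if np.hypot(*(c[i]-near))<r]
    i=max(k,key=lambda i:s[i,4]); return c[i],l==i,s[i]
E
python3 - <<'E'
from h import *
from workcell import manip
C={n:manip.calibration(n) for n in("scene","top")}
I={n:cv2.imread(f"pics/{n}0.png") for n in C}
H={n:cv2.cvtColor(I[n],cv2.COLOR_BGR2HSV) for n in C}
def red(n,near):
    h=H[n]; m=((h[...,0]<6)|(h[...,0]>174))&(h[...,1]>170)&(h[...,2]>120); return blob(m,near,12)
a,_,sa=red("top",(313,142)); b,_,sb=red("scene",(176,171)); print("red",a,sa,b,sb,tri(C["top"],a,C["scene"],b))
# tape
out=[]
for n,near in (("top",(293,206)),("scene",(239,194))):
    h=H[n]; m=(h[...,1]<60)&(h[...,2]>130)
    c,mm,s=blob(m,near,12); ys,xs=np.nonzero(mm)
    P=np.array([onz(C[n],x,y,0)[:2] for x,y in zip(xs,ys)])
    mu=P.mean(0); w,V=np.linalg.eigh(np.cov(P.T)); t=(P-mu)@V[:,1]
    print(n,"tape",s,mu,V[:,1],np.degrees(np.arctan2(V[1,1],V[0,1])),np.ptp(t))
# deck & tyre
for n,near in (("top",(289,148)),("scene",(189,228))):
    h=H[n]; g=I[n].max(2); m=(g<45)
    c,mm,s=blob(m,near,25); print(n,"black",c,s)
    cnt=max(cv2.findContours(mm.astype(np.uint8),cv2.RETR_EXTERNAL,cv2.CHAIN_APPROX_NONE)[0],key=cv2.contourArea)
    hull=cv2.convexHull(cnt); e=cv2.fitEllipse(hull); print(e)
    vis=I[n].copy(); cv2.ellipse(vis,e,(255,255,0),1)
    cx,cy=map(int,near); vis=cv2.resize(vis[cy-90:cy+90,cx-90:cx+90],None,fx=3.3,fy=3.3,interpolation=cv2.INTER_CUBIC)
    cv2.imwrite(f"pics/crop_{n}.png",vis)
    for z in(.035,.045): 
        Q=np.array([onz(C[n],x,y,z)[:2] for x,y in cnt[:,0]]); 
        print(z,cv2.fitEllipse(Q.astype(np.float32)))
    d=(h[...,0]>8)&(h[...,0]<22)&(h[...,1]>70)&(h[...,2]>110); 
    c,mm,s=blob(d,near,25); cnt=max(cv2.findContours(mm.astype(np.uint8),cv2.RETR_EXTERNAL,cv2.CHAIN_APPROX_NONE)[0],key=cv2.contourArea); print("deck",c,s,cv2.fitEllipse(cv2.convexHull(cnt)))
E
```

```text
red [313.         140.88059701] [309 137   9   9  67] [174.03921569 168.90196078] [170 166   9   7  51] (array([ 0.59917391, -0.09380165,  0.24124433]), np.float64(0.0021661974851221854))
top tape [289 193   9  27 183] [ 0.40253807 -0.04475624] [-0.99644421 -0.08425516] -175.16680518690922 0.10182678863033184
scene tape [228 186  22  18 110] [ 0.40298816 -0.0464997 ] [-0.99674554 -0.08061218] -175.37624553499552 0.09344166423017108
top black [289.50115075 148.73878021] [ 248  107   83   82 1738]
((288.65966796875, 147.40081787109375), (80.75702667236328, 82.37001037597656), 113.9370346069336)
0.035 ((0.6250946521759033, -0.03157071769237518), (0.30489328503608704, 0.312497079372406), 109.69329833984375)
0.045 ((0.6228576898574829, -0.030753927305340767), (0.30277642607688904, 0.3103274405002594), 109.69327545166016)
deck [284.01304631 151.70319635] [ 257  116   59   63 1533] ((288.24212646484375, 146.61141967773438), (62.686485290527344, 63.788021087646484), 103.89498138427734)
scene black [189.03909774 237.18759398] [ 139  188  100   86 2660]
((188.3660430908203, 230.34352111816406), (83.92596435546875, 100.84513092041016), 75.14424133300781)
0.035 ((0.6266809701919556, -0.02467285469174385), (0.2922685146331787, 0.2999124228954315), 100.52513122558594)
0.045 ((0.6297127604484558, -0.01838511973619461), (0.2898082137107849, 0.2973877787590027), 100.52511596679688)
deck [192.42433234 230.08724036] [ 151  196   75   63 1685] ((188.2599639892578, 227.19744873046875), (61.845333099365234, 75.62115478515625), 75.70097351074219)
```

```bash
python3 -c "
import cv2,numpy as np
a=cv2.imread('pics/crop_top.png');b=cv2.imread('pics/crop_scene.png')
cv2.imwrite('pics/crops.png',cv2.resize(np.hstack([a,b]),(800,400)))"
```

```text
(no output)
```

View pics/crops.png

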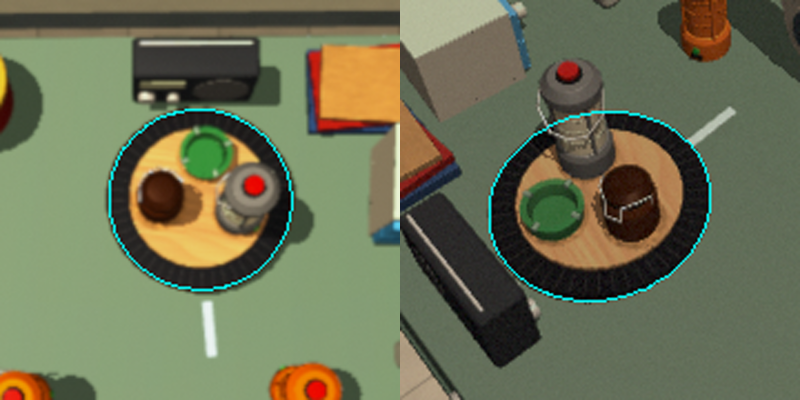

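The crop confirms it: the grey lantern is on the tray at the right, the jar on the left, the ashtray at the far side, and the tape points at the axis. The red-switch height of 0.241 puts the deck at about 0.044, which agrees with the given range. Next I'll fit the axis and plan the approach: the front gap between jar and lantern, with the camera facing outward.

```bash
cat >> h.py <<'E'
def R_for(a, s=1):
    """tool down; tool z = s*radial outward at world angle a(deg)"""
    a=np.radians(a); x=np.array([0,0,-1.]); z=s*np.array([np.cos(a),np.sin(a),0]); return np.stack([x,np.cross(z,x),z],1)
E
python3 - <<'E'
from h import *
from workcell import manip
from scipy.optimize import least_squares
C={n:manip.calibration(n) for n in("scene","top")}
for n,near in (("top",(289,148)),("scene",(189,228))):
    im=cv2.imread(f"pics/{n}0.png");h=cv2.cvtColor(im,cv2.COLOR_BGR2HSV)
    d=(h[...,0]>8)&(h[...,0]<22)&(h[...,1]>70)&(h[...,2]>110)
    c,mm,s=blob(d,near,25); cnt=max(cv2.findContours(mm.astype(np.uint8),cv2.RETR_EXTERNAL,cv2.CHAIN_APPROX_NONE)[0],key=cv2.contourArea)[:,0]
    P=np.array([onz(C[n],x,y,.0445)[:2] for x,y in cnt])
    f=lambda p:np.hypot(*(P-p[:2]).T)-p[2]
    r=least_squares(f,[.62,-.03,.12],loss="soft_l1",f_scale=.002); print(n,r.x)
print(manip.current_tool_rot().round(2))
for s in(1,-1):
  for z in (.45,.4,.35): print(s,z,manip.inverse_kinematics([.47,-.03,z],R_for(180,s)))
  for a in (165,130,101): print(a,manip.inverse_kinematics([.625+.143*np.cos(np.radians(a)),-.028+.143*np.sin(np.radians(a)),.065],R_for(a,s)))
  print('sw',manip.inverse_kinematics([.555,-.035,.26],R_for(180,s)))
E
```

```text
top [ 0.61682484 -0.01432276  0.107554  ]
scene [ 0.64199955 -0.02314906  0.1036261 ]
[[-0.    0.24 -0.97]
 [ 0.   -0.97 -0.24]
 [-1.   -0.   -0.  ]]
1 0.45 [-13.87704443   8.06271595  21.03858331 102.97586737   0.
 166.12295557]
1 0.4 [-13.87704443   6.84572306  12.20437209  95.35864903   0.
 166.12295557]
1 0.35 [-13.87704443   6.32475305   4.37883466  88.05408161   0.
 166.12295557]
165 [  -8.82512076   16.57902652  -26.09147916   47.32949431    0.
 -173.82512076]
130 [  -0.22100718   20.94674581  -19.14490755   49.90834664    0.
 -130.22100718]
101 [  2.74677226  26.70912116  -9.28330925  54.00756959   0.
 -98.25322774]
sw [-12.25463554  15.3176817    2.90129781  77.58361611   0.
 167.74536446]
-1 0.45 [-13.87704443   8.06271595  21.03858331 102.97586737   0.
 -13.87704443]
-1 0.4 [-13.87704443   6.84572306  12.20437209  95.35864903   0.
 -13.87704443]
-1 0.35 [-13.87704443   6.32475305   4.37883466  88.05408161   0.
 -13.87704443]
165 [ -8.82512076  16.57902652 -26.09147916  47.32949431   0.
   6.17487924]
130 [ -0.22100718  20.94674581 -19.14490755  49.90834664   0.
  49.77899282]
101 [ 2.74677226 26.70912116 -9.28330925 54.00756959  0.         81.74677226]
sw [-12.25463554  15.3176817    2.90129781  77.58361611   0.
 -12.25463554]
```

```bash
python3 - <<'E'
from h import *
from workcell import manip
import pickle
manip.command_gripper(0.0)
manip.move_l([.133,-.534,.40],0.3)
manip.movep([.43,-.03,.45],R_for(180,-1))
manip.pause(.2)
c=manip.calibration("wrist"); im=manip.read_camera("wrist"); cv2.imwrite("pics/w1.png",im); pickle.dump(c,open("w1.pkl","wb"))
print(c["pose"].round(3),manip.current_time(),manip.current_position(),manip.current_contact_force(),manip.current_opening())
E
```

```text
[[ 0.001 -0.963 -0.269  0.361]
 [ 1.     0.001  0.    -0.03 ]
 [-0.    -0.269  0.963  0.571]
 [ 0.     0.     0.     1.   ]] 3.9167 [ 0.430065   -0.03042531  0.44988606] [-0.55661813 -0.75429065 -0.47583921] 1.4331987121010107e-05
```

View pics/w1.png

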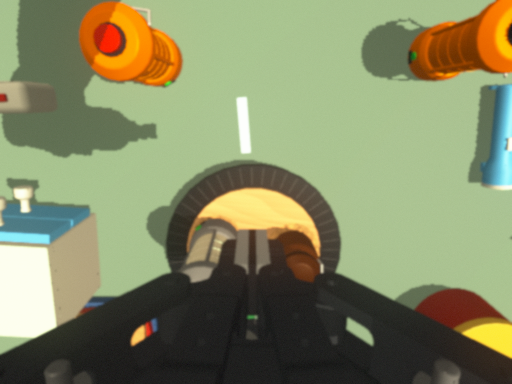

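The wrist picture is upside down relative to the world. It shows the tape at (244,125) and the front arcs of tyre and deck around (253,245), with the lantern at the left, and the jar at the right. I'll fit the axis from these arcs with the known radii.

```bash
python3 - <<'E'
from h import *
import pickle
from scipy.optimize import least_squares
c=pickle.load(open("w1.pkl","rb")); im=cv2.imread("pics/w1.png"); h=cv2.cvtColor(im,cv2.COLOR_BGR2HSV)
m=(h[...,1]<60)&(h[...,2]>150); cc,mm,s=blob(m,(244,125),15)
ys,xs=np.nonzero(mm); P=np.array([onz(c,x,y,0)[:2] for x,y in zip(xs,ys)])
mu=P.mean(0); w,V=np.linalg.eigh(np.cov(P.T)); d=V[:,1]*np.sign(V[0,1]); t=(P-mu)@d
print("tape",mu,d,np.degrees(np.arctan2(d[1],d[0])),"len",np.ptp(t),"wid",np.ptp((P-mu)@V[:,0])); ax=mu+d*.2225; print("axis by tape",ax)
# radial scan
for name,z,r0 in(("deck",.0445,.12),("tyre",.040,.16)):
    pts=[]
    for a in np.arange(115,250,1.5):
        prev=None
        rs=np.arange(r0-.018,r0+.02,.0005)
        px=[proj(c,[ax[0]+r*np.cos(np.radians(a)),ax[1]+r*np.sin(np.radians(a)),z]) for r in rs]
        g=cv2.remap(im.max(2).astype(np.float32),np.float32([p[0] for p in px])[None],np.float32([p[1] for p in px])[None],1)[0]
        g=cv2.GaussianBlur(g[None],(5,1),0)[0]; dg=np.diff(g)*(-1 if name=="deck" else 1)
        k=dg.argmax()
        if dg[k]>2: pts.append([a,rs[k],ax[0]+rs[k]*np.cos(np.radians(a)),ax[1]+rs[k]*np.sin(np.radians(a))])
    pts=np.array(pts)
    for fix in(True,False):
        f=(lambda p:np.hypot(*(pts[:,2:]-p[:2]).T)-(r0 if fix else p[2]))
        r=least_squares(f,[*ax,r0],loss="soft_l1",f_scale=.001); print(name,fix,len(pts),r.x,np.median(abs(f(r.x))), "side (z err)")
E
```

```text
tape [ 0.4015768  -0.04472379] [0.99732441 0.07310277] 4.192219741422631 len 0.1004247145747709 wid 0.02267808195995963
axis by tape [ 0.62348148 -0.02845843]
deck True 90 [ 0.62379748 -0.02797844  0.12      ] 0.00021612661436433422 side (z err)
deck False 90 [ 0.62401885 -0.02797164  0.12018258] 0.0002027986335716367 side (z err)
tyre True 90 [ 0.61671135 -0.0368241   0.16      ] 0.001171624567206736 side (z err)
tyre False 90 [ 0.61834254 -0.03680867  0.16130567] 0.0012211542882461651 side (z err)
```

The axis is (0.6238, -0.0280). The deck-radius residual is 0.2 mm, and the tape gives the same axis to within 0.6 mm. The mark bearing is 184.3°, the lantern is now at about 249.5°, so it needs about -65° of turn. Next I'll touch the tyre at bearing 165°.

```bash
cat >> h.py <<'E'
AX=np.array([.6238,-.0280]); RP=.142
def at(a,z,r=RP): return [AX[0]+r*np.cos(np.radians(a)),AX[1]+r*np.sin(np.radians(a)),z]
def F(manip,n=4):
    f=[]
    for _ in range(n): f.append(manip.current_contact_force()); manip.pause(.02)
    return np.mean(f,0)
E
python3 - <<'E'
from h import *
from workcell import manip
manip.movep(at(165,.25),R_for(165,-1))
manip.move_l(at(165,.075),.12)
manip.pause(.3); b=F(manip,8); np.save("base.npy",b); print("base",b,manip.current_time())
z=.071
while z>.0555:
    manip.move_l(at(165,z),.02); f=F(manip,3)-b
    print(round(z,4),f.round(2),manip.current_position()[2].round(5),round(manip.current_time(),2))
    if f[2]>2.: break
    z-=.001
E
```

```text
base [-0.00386179 -0.07194626 -0.06206528] 6.8167
0.071 [ 0.32 -0.25  0.04] 0.0709 7.22
0.07 [-0.63 -0.14 -0.14] 0.06996 7.52
0.069 [-0.26 -0.37  0.03] 0.06899 7.82
0.068 [ 0.21 -0.06  0.12] 0.06799 8.12
0.067 [-0.08 -0.27  0.08] 0.06696 8.42
0.066 [-0.46  0.04  0.16] 0.06596 8.72
0.065 [ 0.42  0.4  -0.07] 0.06497 9.02
0.064 [-0.61  0.16  0.09] 0.06398 9.32
0.063 [ 0.24 -0.47  0.16] 0.06297 9.62
0.062 [ 0.02  0.1  -0.24] 0.06196 9.92
0.061 [-0.25 -0.22  0.1 ] 0.06099 10.22
0.06 [-0.04  0.11  1.32] 0.06008 10.52
0.059 [-1.   -0.1   5.02] 0.0592 10.82
```

```bash
python3 - <<'E'
from h import *
from workcell import manip
b=np.load("base.npy"); z=.0583
manip.move_l(at(165,z),.02); manip.pause(.15)
f=F(manip,4)-b; print(f.round(2)); z+=np.clip((f[2]-8.5)/4500,-.0006,.0006)
a=165
while a>100.:
    a-=3
    manip.move_l(at(a,z),.04,R_for(a,-1)); f=F(manip,3)-b
    t=np.array([-np.sin(np.radians(a)),np.cos(np.radians(a))])
    print(a,round(z,5),"Fz",f[2].round(2),"tan",(f[:2]@t).round(2),"p",np.round(manip.current_position(),4),round(manip.current_time(),2))
    if f[2]>12 or f[2]<3.5: print("stop"); break
    z+=np.clip((f[2]-8.5)/4500,-.0005,.0005)
    if a==159: cv2.imwrite("pics/t1.png",manip.read_camera("top")); 
E
```

```text
[-1.35  0.27  7.55]
162 0.05809 Fz 8.05 tan 1.79 p [0.4889 0.0157 0.0585] 11.67
159 0.05799 Fz 7.97 tan 0.79 p [0.4914 0.0227 0.0584] 12.05
156 0.05787 Fz 8.48 tan 1.93 p [0.4943 0.0296 0.0583] 12.48
153 0.05787 Fz 7.71 tan 1.54 p [0.4975 0.0364 0.0583] 12.87
150 0.05769 Fz 8.46 tan 1.18 p [0.5011 0.0429 0.0582] 13.25
147 0.05768 Fz 8.48 tan 1.64 p [0.505  0.0493 0.0582] 13.63
144 0.05768 Fz 9.12 tan 0.97 p [0.5092 0.0554 0.0582] 14.02
141 0.05782 Fz 8.24 tan 1.02 p [0.5137 0.0613 0.0583] 14.4
138 0.05776 Fz 8.59 tan 1.29 p [0.5185 0.067  0.0582] 14.78
135 0.05778 Fz 8.62 tan 1.13 p [0.5237 0.0724 0.0583] 15.17
132 0.05781 Fz 8.56 tan 0.57 p [0.529  0.0775 0.0583] 15.55
129 0.05782 Fz 8.16 tan 1.69 p [0.5347 0.0824 0.0583] 15.93
126 0.05774 Fz 8.58 tan 1.51 p [0.5406 0.0869 0.0582] 16.32
123 0.05776 Fz 7.97 tan 0.7 p [0.5467 0.0912 0.0583] 16.7
120 0.05764 Fz 9.14 tan 0.78 p [0.5531 0.0951 0.0582] 17.08
117 0.05779 Fz 7.9 tan 1.42 p [0.5596 0.0986 0.0583] 17.47
114 0.05765 Fz 9.23 tan 0.9 p [0.5663 0.1019 0.0582] 17.85
111 0.05781 Fz 8.29 tan 0.69 p [0.5732 0.1047 0.0584] 18.23
108 0.05777 Fz 8.23 tan 1.33 p [0.5802 0.1073 0.0583] 18.62
105 0.05771 Fz 8.46 tan 1.29 p [0.5873 0.1094 0.0583] 19.0
102 0.0577 Fz 8.53 tan 1.14 p [0.5946 0.1112 0.0583] 19.38
99 0.05771 Fz 8.3 tan 1.06 p [0.6019 0.1126 0.0583] 19.77
```

```bash
python3 - <<'E'
from h import *
from workcell import manip
C={n:manip.calibration(n) for n in("scene","top")}
I={n:manip.read_camera(n) for n in C}
print(tri(C["top"],(0,0),C["scene"],(0,0))[1]>0)
v=[]
for n,(x,y) in (("top",(289,148)),("scene",(200,210))):
    cv2.imwrite(f"pics/{n}2.png",I[n]); v.append(cv2.resize(I[n][y-70:y+70,x-70:x+70],(400,400),interpolation=cv2.INTER_CUBIC))
cv2.imwrite("pics/c2.png",np.hstack(v))
E
```

```text
True
```

View pics/c2.png

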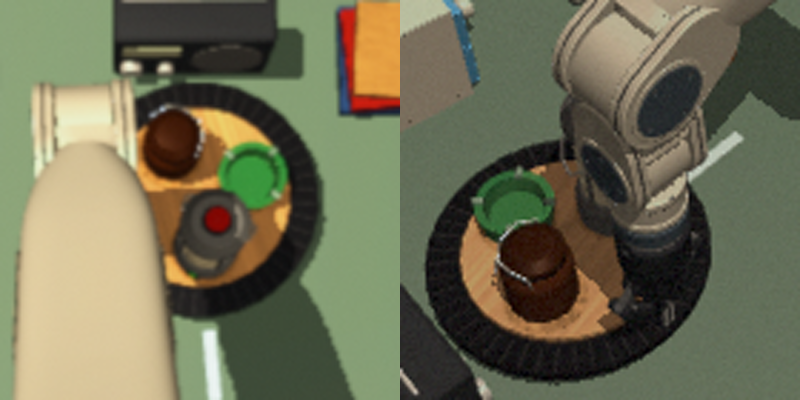

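```bash
cat >> h.py <<'E'
def redc(im,near,r=14):
    h=cv2.cvtColor(im,cv2.COLOR_BGR2HSV); m=((h[...,0]<6)|(h[...,0]>174))&(h[...,1]>170)&(h[...,2]>70); return blob(m,near,r)[::2]
E
python3 - <<'E'
from h import *
from workcell import manip
C=manip.calibration("top")
for f,near in(("top0",(313,142)),("top2",(295,155))):
    c,s=redc(cv2.imread(f"pics/{f}.png"),near); p=onz(C,*c,.2415); d=p[:2]-AX
    print(f,c,s,p.round(4),np.hypot(*d),np.degrees(np.arctan2(d[1],d[0]))%360)
E
```

```text
top0 [313. 141.] [309 137   9   9  69] [ 0.5979 -0.093   0.2415] 0.06998375661156922 248.25966396550714
top2 [294.875    154.265625] [291 150   9   9  64] [ 0.5543 -0.0329  0.2415] 0.06971247156967217 184.01826683855626
```

Top view puts the lantern at 184.0° against the 184.3° mark. I'll lift off and verify from the wrist camera.

```bash
python3 - <<'E'
from h import *
from workcell import manip
import pickle
manip.move_l(at(99,.075),.03); manip.move_l(at(99,.42),.2)
manip.movep([.45,.06,.45],R_for(-90,-1)); manip.pause(.3)
c=manip.calibration("wrist"); im=manip.read_camera("wrist"); cv2.imwrite("pics/w3.png",im); pickle.dump(c,open("w3.pkl","wb"))
t=manip.calibration("top"); it=manip.read_camera("top"); cv2.imwrite("pics/top3.png",it)
isc=manip.read_camera("scene"); cv2.imwrite("pics/scene3.png",isc)
print(manip.current_time())
E
```

```text
25.525
```

View pics/w3.png

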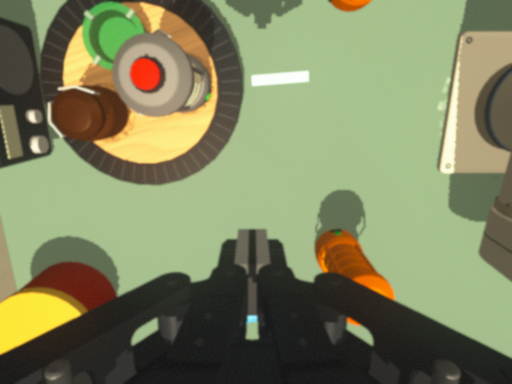

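View pics/scene3.png

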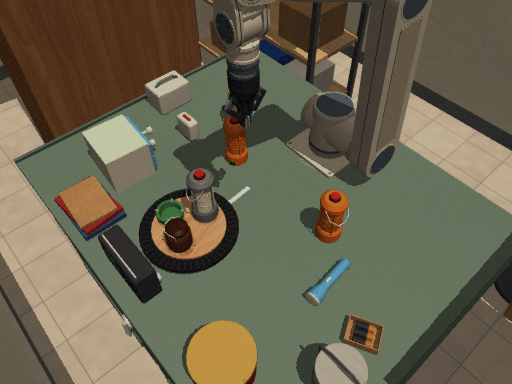

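The wrist view shows the lantern's red switch at (147,74), the tape at (280,78), and the jar and ashtray in place. Next I'll measure lantern, tape and axis in this one view.

```bash
cat > meas.py <<'E'
from h import *
import pickle,sys
from scipy.optimize import least_squares
tag,near,tn=sys.argv[1],eval(sys.argv[2]),eval(sys.argv[3])
c=pickle.load(open(tag+".pkl","rb")); im=cv2.imread(f"pics/{tag}.png"); h=cv2.cvtColor(im,cv2.COLOR_BGR2HSV)
m=(h[...,1]<60)&(h[...,2]>150); cc,mm,s=blob(m,tn,15)
ys,xs=np.nonzero(mm); P=np.array([onz(c,x,y,0)[:2] for x,y in zip(xs,ys)])
mu=P.mean(0); w,V=np.linalg.eigh(np.cov(P.T)); d=V[:,1]*np.sign(V[0,1])
print("tape",mu,np.degrees(np.arctan2(d[1],d[0])),"axis by tape",mu+d*.2225)
def fit(dirs,z,r0,o,val):
    pts=[]
    for a in dirs:
        rs=np.arange(r0-.015,r0+.015,.0005); u=np.array([np.cos(np.radians(a)),np.sin(np.radians(a))])
        px=np.float32([proj(c,[*(o+r*u),z]) for r in rs])
        g=cv2.remap(val.astype(np.float32),px[None,:,0],px[None,:,1],1)[0]; g=cv2.GaussianBlur(g[None],(5,1),0)[0]; dg=-np.diff(g); k=dg.argmax()
        if dg[k]>2: pts.append(o+rs[k]*u)
    pts=np.array(pts); f=lambda p:np.hypot(*(pts-p[:2]).T)-r0
    r=least_squares(f,[*o,],loss="soft_l1",f_scale=.001); return r.x,len(pts),np.median(abs(f(r.x)))
ax,n,e=fit(np.r_[np.arange(25,165,2)] if tag!="w1" else np.arange(115,250,2),.0445,.12,AX,im.max(2)); print("deck axis",ax,n,e)
rc,s=redc(im,near); p=onz(c,*rc,.2415)[:2]; print("switch",rc,s,p)
for nm,o in(("AX",AX),("deck",ax)):
    q=p-o; r=mu-o; A=lambda v:np.degrees(np.arctan2(v[1],v[0]))%360
    print(nm,"lantern",A(q),"r",np.hypot(*q),"tape",A(r))
E
python3 meas.py w3 "(147,74)" "(280,78)"; python3 - <<'E'
from h import *
from workcell import manip
C={n:manip.calibration(n) for n in("scene","top")}
a,_=redc(cv2.imread("pics/top3.png"),(295,155)); b,_=redc(cv2.imread("pics/scene3.png"),(201,174)); print(a,b,tri(C["top"],a,C["scene"],b)); p=onz(C["top"],*a,.2415)[:2]-AX;print(np.degrees(np.arctan2(p[1],p[0]))%360)
E
```

```text
tape [ 0.40270705 -0.04495755] 4.313646652017107 axis by tape [ 0.62457677 -0.02822193]
deck axis [ 0.62459955 -0.02760504] 63 0.00023204856450609324
switch [145.24936387  73.80661578] [130  58  31  33 786] [ 0.55317419 -0.03292965]
AX lantern 183.9927407228675 r 0.07079764210500847 tape 184.38592622050493
deck lantern 184.2633870468278 r 0.07162355497396884 tape 184.47156091055447Traceback (most recent call last):
  File "<stdin>", line 4, in <module>
  File "h.py", line 29, in redc
    h=cv2.cvtColor(im,cv2.COLOR_BGR2HSV); m=((h[...,0]<6)|(h[...,0]>174))&(h[...,1]>170)&(h[...,2]>70); return blob(m,near,r)[::2]
                                                                                                               ~~~~^^^^^^^^^^
  File "h.py", line 18, in blob
    i=max(k,key=lambda i:s[i,4]); return c[i],l==i,s[i]
ValueError: max() iterable argument is empty
```

Everything agrees: the lantern is at 184.0–184.3° and the tape at 184.4°, under 0.6 mm off the line, at radius 71 mm. Now I'll press the switch at (0.5535, -0.033).

```bash
python3 - <<'E'
from h import *
from workcell import manip
x,y=.5535,-.0330; R=R_for(180,-1)
manip.movep([x,y,.40],R); manip.move_l([x,y,.275],.12); manip.pause(.3)
b=F(manip,8); print("base",b.round(2),manip.current_position().round(4),manip.current_time())
z=.268
while z>.250:
    manip.move_l([x,y,z],.02); f=F(manip,3)-b; pz=manip.current_position()[2]
    print(round(z,4),f.round(2),pz.round(5),round(manip.current_time(),2))
    if f[2]>7.5: break
    z-=.001 if f[2]<3.5 else .0005
manip.pause(.2); print((F(manip,4)-b).round(2))
manip.move_l([x,y,.275],.03); manip.move_l([x,y,.42],.2)
print(manip.current_time())
E
```

```text
base [-0.18  0.08  0.1 ] [ 0.5535 -0.033   0.2751] 28.425
0.268 [ 0.34 -0.34  0.  ] 0.26799 28.98
0.267 [-0.11  0.2  -0.05] 0.26701 29.27
0.266 [ 0.35 -0.37 -0.24] 0.26598 29.57
0.265 [0.4  0.02 0.29] 0.26496 29.88
0.264 [ 0.12  0.06 -0.15] 0.26398 30.18
0.263 [-0.08  0.09  1.66] 0.26313 30.48
0.262 [ 0.02 -0.11  2.26] 0.26206 30.77
0.261 [-0.65 -0.15  2.45] 0.26103 31.07
0.26 [-0.68 -0.03  2.94] 0.26001 31.38
0.259 [-0.68  0.56  3.11] 0.25903 31.68
0.258 [-2.52  0.67  9.25] 0.25882 31.98
[-2.08  0.23  8.8 ]
33.8333
```

```bash
python3 - <<'E'
from h import *
from workcell import manip
import pickle
manip.movep([.45,.06,.45],R_for(-90,-1)); manip.pause(.3)
c=manip.calibration("wrist"); im=manip.read_camera("wrist"); cv2.imwrite("pics/w4.png",im); pickle.dump(c,open("w4.pkl","wb"))
cv2.imwrite("pics/top4.png",manip.read_camera("top")); cv2.imwrite("pics/scene4.png",manip.read_camera("scene"))
print(manip.current_time())
for n in("w","scene"):
    d=cv2.absdiff(cv2.imread(f"pics/{n}3.png"),cv2.imread(f"pics/{n}4.png")).max(2)>50; ys,xs=np.nonzero(d); print(n,d.sum(),list(zip(xs,ys))[:15])
E
python3 meas.py w4 "(147,74)" "(280,78)"
python3 -c "
import cv2,numpy as np
cv2.imwrite('pics/c4.png',np.hstack([cv2.resize(cv2.imread('pics/top4.png')[60:260,100:480],(400,210)),cv2.resize(cv2.imread('pics/w4.png')[:210,:],(400,210))]))"
```

```text
35.5583
w 54 [(np.int64(135), np.int64(2)), (np.int64(136), np.int64(2)), (np.int64(137), np.int64(2)), (np.int64(138), np.int64(2)), (np.int64(135), np.int64(3)), (np.int64(136), np.int64(3)), (np.int64(137), np.int64(3)), (np.int64(138), np.int64(3)), (np.int64(449), np.int64(78)), (np.int64(449), np.int64(79)), (np.int64(443), np.int64(96)), (np.int64(443), np.int64(97)), (np.int64(442), np.int64(105)), (np.int64(443), np.int64(105)), (np.int64(444), np.int64(105))]
scene 13 [(np.int64(256), np.int64(17)), (np.int64(231), np.int64(20)), (np.int64(232), np.int64(22)), (np.int64(251), np.int64(42)), (np.int64(252), np.int64(42)), (np.int64(249), np.int64(43)), (np.int64(247), np.int64(44)), (np.int64(236), np.int64(108)), (np.int64(283), np.int64(142)), (np.int64(306), np.int64(156)), (np.int64(309), np.int64(158)), (np.int64(316), np.int64(162)), (np.int64(319), np.int64(164))]
tape [ 0.40268561 -0.04500927] 4.2141167256225325 axis by tape [ 0.62458406 -0.0286591 ]
deck axis [ 0.62456847 -0.02764613] 62 0.00025680740078103115
switch [145.19847328  74.01272265] [130  58  31  33 786] [ 0.55321127 -0.03294286]
AX lantern 184.00550394127035 r 0.07076157585341208 tape 184.39882791313303
deck lantern 184.24518476843073 r 0.0715535165387524 tape 184.47448493209623
```

View pics/c4.png

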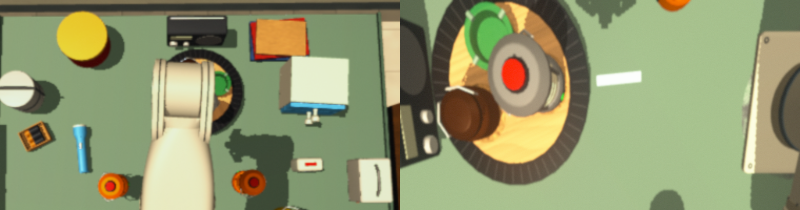

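```bash
python3 -c "
from workcell import manip
print(manip.current_contact_force(), manip.current_time()); manip.finish_job()"
```

```text
[0.10046824 0.00928026 0.13409143] 35.5583
the job is handed in; nothing more can be done
```

The lantern is at its mark and its switch has been pressed down and let go. I handed the job in at 35.6 s.

- **Turning the tray:** I found the tyre by touch, about 7 mm below the deck. With shut fingertips pressing 7.6–9.2 N, I led the tray about 64° in one stroke.
- **Lantern at its mark:** The last wrist view put the lantern at 184.0–184.2° and the tape at 184.4–184.5°, so it is within about 0.5 mm of the line, at a radius of about 71 mm. Its position did not change between the views before and after the press.
- **Pressing the switch:** It moved about 5 mm to a clear stop, with the force jumping from 3.1 N to about 9 N. I then lifted clear. About 2 N of sideways force showed at the stop.
- **Other things:** The jar, the ashtray and the things around the tray look unchanged in the views before and after the press.
- **Checks that failed or disagreed:**
  - One recheck of the lantern from the top and scene cameras failed because the arm blocked the top view. The wrist view replaced it.
  - An early axis fit to the tyre was thrown off by its shadow, and the first deck fits from the fixed cameras by partial masks. I used the wrist-camera deck fit instead, which agreed with the tape to within 0.6 mm.
  - No camera view shows whether the lantern lit, so I judged the press by force and travel alone.

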